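# Release and open the lock-up drawer through its four interlocked levers

### The job

Open the tackle shop's lock-up drawer. First throw all four levers on top of the cabinet fully over, away from the robot: a hidden interlock lets only one move at a time in an unknown order, so feel with shut fingers which one is free, do not grip the levers, and never push on any of them with more than 20 N. When all four are over, pull the drawer out by its upright pull to at least 6 cm, let go, and leave the box, jar and spool beside the cabinet where they are.

Things in the scene. Friction and masses are not known exactly. Their poses are not given: they have to be found in the camera images.
- cabinet: Grey steel lock-up cabinet fixed to the counter, 200 mm deep (its x) x 320 wide (y) x 110 high. Origin: centre of underside; front faces its own -x (to the robot, turned up to 0.15 rad); z up. Four equal levers stand on top at cabinet y = +105, +35, -35, -105 mm, pivots at x = -50, z = 105 mm. The hidden interlock's order differs every time and cannot be seen. A drawer is below, in front.
- lever_1 (a joint): Angle of the leftmost (+y) lever (rad). 0 = unthrown, leaning 0.4 rad towards the robot; grows as its top is pushed away from the robot (cabinet +x); upright at 0.4. Counts as thrown above 0.66. A springy end stop begins at about 0.72 and a hard one is at 0.95: push into the springy stop until the force rises.
- lever_1_knob (a point): Centre of the cross grip of the lever at cabinet y = +105 mm (leftmost (+y side)), 94 mm from its pivot. The grip is a black roller, 22 mm thick and 44 mm long, lying along cabinet y at the lever's top like a T; it spins freely on its own axis. Below it a 10 mm steel rod. Unthrown, its centre is 87 mm above and 37 mm in front of (cabinet -x of) the pivot; thrown about 89 mm above and 30 mm behind it.
- lever_2 (a joint): Angle of the second lever from the left, values as lever_1. A FREE lever of any of the four moves with about 2 to 5 N at the grip and stays where it is left, all the way over.
- lever_2_knob (a point): Centre of the cross grip of the lever at cabinet y = +35 mm (second from the left), 94 mm from its pivot. Shape and sizes as lever_1.
- lever_3 (a joint): Angle of the third lever from the left, values as lever_1. A BLOCKED lever of any of the four gives some 3 to 5 mm of play at the grip, then pushes back springily, about 0.5 to 1 N per mm; it is still below 0.35 rad at 20 N and springs back most of the way when left.
- lever_3_knob (a point): Centre of the cross grip of the lever at cabinet y = -35 mm (third from the left), 94 mm from its pivot. Shape and sizes as lever_1.
- lever_4 (a joint): Angle of the rightmost (-y) lever, values as lever_1. Interlock: at the start exactly one of the four is free; each full throw (above about 0.66) frees exactly one more; after the fourth the drawer is free.
- lever_4_knob (a point): Centre of the cross grip of the lever at cabinet y = -105 mm (rightmost (-y side)), 94 mm from its pivot. Shape and sizes as lever_1.
- drawer (a joint): Opening of the drawer (m): 0 = shut, grows as it slides out of the cabinet's front (cabinet -x), end stop at 0.085. Locked until all four levers are thrown, then slides with about 2 to 4 N and stays.
- drawer_pull (a point): Top centre of the drawer's upright black pull, a block 20 mm thick (cabinet x) x 24 mm wide (cabinet y) whose top is 102 mm and underside 44 mm above the counter. It stands 28 mm clear in front of the drawer front, joined to it by a 14 mm wide, 10 mm thick steel arm at 45 to 55 mm height. Shut, it is at cabinet x = -150 mm, y = 0.
- lure_box: Flat pale plastic box, 100 x 70 x 28 mm, loose on the counter to the left of the cabinet; origin centre of underside. Leave alone.
- bait_jar: Small jar, 52 mm diameter, 55 mm high, loose on the counter to the right of the cabinet; origin centre of underside. Leave alone.
- line_spool: White line spool lying flat, 64 mm diameter, 26 mm high, loose on the counter to the right of the cabinet, nearer the robot; origin centre of underside. Leave alone.

How it is judged:
By the outcome, as a careful person would: the job done as asked, in the order asked, and still so for the second after the job is handed in, with the robot touching nothing.
It also fails if it takes over 72 s, if anything falls off the work surface, if the arm or the gripper's body presses on something with over 40 N, if the wrist force passes 120 N, or if a joint passes its speed limit or range.

### The arm

A 6-joint arm with a two-finger parallel gripper is mounted at the origin on the work surface. World frame = base frame: x ahead of the robot, y to its left, z up, the work surface at z = 0. Lengths are in m, angles in degrees, forces in N, time in s.
With the tool pointing down it reaches from about 0.35 to 0.875 m from the base axis. Payload 4.2 kg.
Tool frame: the origin (TCP) lies at the very end of the fingers, on their centre line; the grasp point (between the pads) lies r.pinch_z behind it (r.pinch_z is the distance from the TCP to the grasp point, in m); y points along the fingers, z is the direction in which the jaws open and shut, and the axes are right-handed (so a half turn about y gives the same grasp; the last joint's range is limited). The gripper opens to 87 mm and grips with 3 to 60 N. Pads are 19 mm wide; open, the fingers measure 117 mm over their backs; the gripper's body (75 mm by 190 mm) begins 51 mm behind the grasp point.
Start: joints at [78.587, 22.042, 0.453, 0, -68.411, -14.817], TCP at [0.276, 0.561, 0.223] pointing down, gripper open.
Joint ranges: [-179.83, 179.83], [-69.29, 118.12], [-61.27, 80.66], [-181.25, 117.63], [-171.15, -9.14], [-177.46, 177.46]. Speed limits (degrees/s): [159.86, 159.86, 180, 180, 180, 180].

### API

Orientations are given as a 3x3 rotation matrix whose columns are the frame's x, y, z axes.
In Python, from station import sense, capture, camera_params, r gives the robot as it stands.
- The arm moves only by the tool move_arm, never from a script. Its argument "increments" is text: rows parted by semicolons, each of 7 numbers parted by spaces: the closure, from -1 (fully open) to 1 (shut), so that 0 is half open, then the shift along the tool's x, y, z in m, then the turn, a rotation vector about the tool's x, y, z in rad. In form: hand x y z wx wy wz; .... A call has 1 to 8 rows; each row is the pose to reach, as a shift and turn from the pose commanded when the call began, along the tool's axes at that moment; what a row does not reach only later rows make up. A row lasts 1/10 s, in which the tool goes at most 50 mm and 8.59 degrees, less where a joint would pass 70% of its speed; a pose out of reach is approached as far as the arm can. A call with a gripper value outside its range is refused whole. The fingers move at their own pace and stop on an object; the grip force is fixed at half the most. Time passes only in rows, so rows that repeat a pose let the fingers close. It gives the time, the measured TCP pose, the force and the opening at its end, in the units of the state.
- sense(): the state, without advancing time (a new reading comes with each control period).
- capture(name): name is "side" or "top" or "wrist"; returns (picture, depth): 400x640x3 uint8, red, green, blue; 400x640 float32, m along the optical axis (not along the pixel's ray), 0 where there is no reading.
- camera_params(name): a dict with "fx", "fy", "cx", "cy" (pixels), "distortion" ([k1, k2, p1, p2, k3] as OpenCV has them; the pictures are not rectified), "xyz" and "orientation" of the camera in the world. Camera axes: x right, y down, z forward; pixel columns grow to the right and rows downward; lengths in m; the calibration is good to about 2 mm. A picture is of the moment at which its call begins: read the wrist's pose just before it. camera_params takes no time and is no camera call; for the wrist camera it gives the pose at the moment of the call.
- r.finish_job(): hands the job in, once; it reports no verdict.
The state is a dict: "time_s": time; "joints": joint angles; "joint_velocities": joint speeds; "effort": joint torques, N m; "tcp_pos": TCP position; "ee_rot": TCP orientation; "wrist_force": force on the tool from outside, world axes, zero at the start; "moment": the same for the moment, N m; "gripper_width": opening from 0.0 (shut) to 1.0 (fully open).
Only numpy, scipy, OpenCV 4.12 (cv2) and the standard library are available. Lean on these libraries where they do the work, as an engineer would, in place of code of your own. Each camera call takes 0.05 s, during which the arm holds its last target.

## Working session

There is one attempt and no reset: what is moved stays moved. The work goes in short steps, Python scripts to look and compute and a tool call to move; the robot and the scene stay as the last step left them, time stands still between calls to the robot, and variables do not carry over. Pictures are saved under pics/ and viewed, and the job is handed in when it is done.

Besides the shell and the picture viewer there is one more tool, called after ">>>" by a JSON object that holds its "api" and its "payload", one argument or row to a line. move_arm: Moves the arm, as the interface text tells. Its arguments: {"type":"object","properties":{"increments":{"type":"string"}},"required":["increments"]}

```bash
mkdir -p pics; ls; python3 - <<'E'
from station import sense, capture, camera_params, r
import cv2,numpy as np
s=sense();print(s, r.pinch_z)
for n in ["side","top"]:
    p,d=capture(n);cv2.imwrite(f"pics/{n}0.png",p[:,:,::-1]);np.savez(f"{n}0.npz",p=p,d=d)
    print(n,camera_params(n))
E
```

```text
pics
{'time_s': 0.0, 'joints': array([ 7.85873489e+01,  2.20910863e+01,  3.77813618e-01, -3.19531865e-02,
       -6.84118360e+01, -1.48155708e+01]), 'joint_velocities': array([ 0.06786763, -0.03862337,  0.07583546, -0.07362052,  0.08785626,
       -0.00071133]), 'effort': array([ 5.42653306e-04, -3.90661883e+01,  1.87398398e+01,  4.21961993e+00,
        1.08264835e-02, -2.04266053e-04]), 'tcp_pos': array([0.27592463, 0.5600937 , 0.22143509]), 'ee_rot': array([[-8.96949865e-01, -9.40372359e-04, -4.42131265e-01],
       [ 4.42132261e-01, -2.03771818e-03, -8.96947552e-01],
       [-5.74742322e-05, -9.99997482e-01,  2.24350001e-03]]), 'wrist_force': array([-0.0966864 ,  0.15623975, -0.33884546]), 'moment': array([-0.00085198, -0.02833746,  0.03576909]), 'gripper_width': 0.9990035523319151} 0.0187
side {'fx': 397.71201999154124, 'fy': 397.71201999154124, 'cx': 315.0298394498911, 'cy': 203.52399972957446, 'distortion': array([-0.06404621,  0.        ,  0.        ,  0.        ,  0.        ]), 'xyz': array([ 0.57324033, -0.62451787,  0.65510923]), 'orientation': array([[ 0.99789241, -0.05568557,  0.03331443],
       [-0.06132546, -0.64148011,  0.76468454],
       [-0.02121135, -0.76511593, -0.64354308]])}
top {'fx': 384.7994147646757, 'fy': 384.7994147646757, 'cx': 319.52463268816086, 'cy': 206.23248486077185, 'distortion': array([-0.01075826,  0.        ,  0.        ,  0.        ,  0.        ]), 'xyz': array([ 0.46308226, -0.00316453,  1.05838248]), 'orientation': array([[ 0.01494403, -0.98664494,  0.16219877],
       [-0.99985244, -0.01337105,  0.01078519],
       [-0.00847238, -0.16233601, -0.98669916]])}
```

View pics/top0.png

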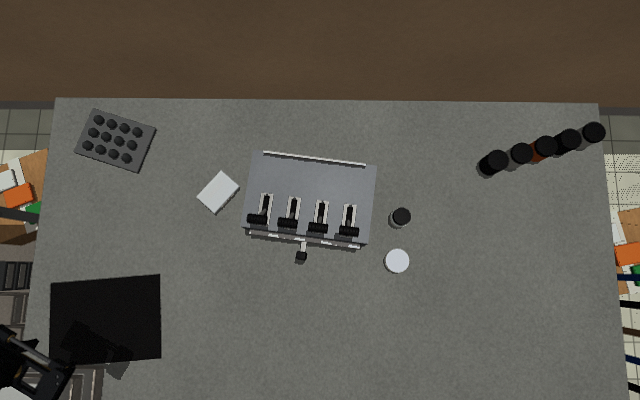

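View pics/side0.png

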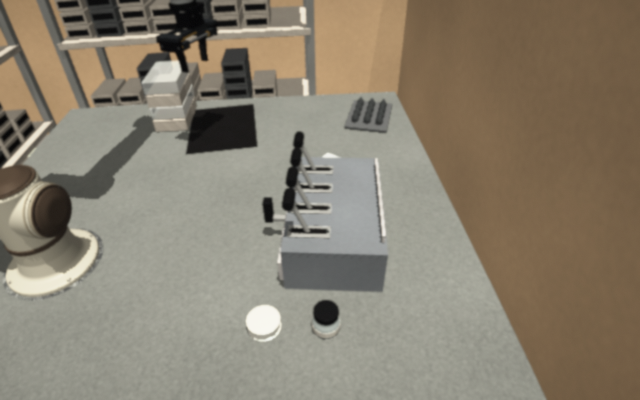

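The top view shows the cabinet near the middle, with knobs at about (257,218), (288,225), (318,228) and (348,232) and the pull at (302,256). The box is at (218,192), the jar at (401,217) and the spool at (397,261). Next I'll fit the cabinet pose from depth.

```bash
cat > h.py <<'E'
import numpy as np,cv2
from station import sense,capture,camera_params,r
def cloud(n,d,P=None):
    P=P or camera_params(n)
    K=np.array([[P['fx'],0,P['cx']],[0,P['fy'],P['cy']],[0,0,1]])
    v,u=np.mgrid[0:400,0:640]
    uv=np.stack([u,v],-1).reshape(-1,1,2).astype(float)
    n_=cv2.undistortPoints(uv,K,P['distortion']).reshape(400,640,2)
    c=np.dstack([n_*d[...,None],d])
    return c@P['orientation'].T+P['xyz']
def proj(n,X,P=None):
    P=P or camera_params(n)
    K=np.array([[P['fx'],0,P['cx']],[0,P['fy'],P['cy']],[0,0,1]])
    R=P['orientation'].T
    return cv2.projectPoints(np.array(X,float).reshape(-1,1,3),cv2.Rodrigues(R)[0],-R@P['xyz'],K,P['distortion'])[0].reshape(-1,2)
E
python3 - <<'E'
from h import *
z=np.load('top0.npz');p,d=z['p'],z['d']
W=cloud('top',d)
def rg(m,n): 
    q=W[m];print(n,len(q),np.median(q,0).round(4),q.min(0).round(3),q.max(0).round(3))
print('table z',np.median(W[300:380,200:500,2]))
reg=np.zeros((400,640),bool);reg[130:275,230:385]=1
top=reg&(abs(W[...,2]-.11)<.006)
rg(top,'top')
q=W[top][:,:2].astype(np.float32)
rect=cv2.minAreaRect(q);print(rect, cv2.boxPoints(rect))
hi=reg&(W[...,2]>.175)
n,l,st,c=cv2.connectedComponentsWithStats(hi.astype(np.uint8))
for i in range(1,n):
    if st[i,4]>20: print(c[i]); rg(l==i,'knob')
pull=reg&(W[...,2]>.085)&(W[...,2]<.115);pull[:245]=0
rg(pull,'pull')
for n,(a,b,c_,d_) in dict(box=(165,220,190,245),jar=(200,235,385,415),spool=(245,278,380,415)).items():
    m=np.zeros((400,640),bool);m[a:b,c_:d_]=1;m&=W[...,2]>.015;rg(m,n)
E
```

```text
table z 9.441069875992802e-05
top 8740 [0.6491 0.0333 0.1102] [ 0.49  -0.135  0.104] [0.763 0.204 0.116]
((0.6174401044845581, 0.03783071041107178), (0.32053324580192566, 0.25832298398017883), 83.07923889160156) [[ 0.46990815 -0.10570465]
 [ 0.72634894 -0.13683169]
 [ 0.7649721   0.18136607]
 [ 0.5085313   0.2124931 ]]
[256.58333333 219.07291667]
knob 192 [0.5728 0.1472 0.201 ] [ 0.463 -0.003  0.186] [0.585 0.17  1.058]
[287.08163265 222.73469388]
knob 196 [0.5649 0.0785 0.2012] [0.555 0.057 0.183] [0.579 0.101 0.206]
[317.47668394 227.47150259]
knob 193 [0.5563 0.011  0.2006] [ 0.544 -0.011  0.191] [0.569 0.032 0.205]
[348.56770833 231.01041667]
knob 192 [ 0.5487 -0.0584  0.2014] [ 0.463 -0.081  0.191] [ 0.561 -0.003  1.058]
pull 79 [0.4975 0.0513 0.1014] [0.488 0.041 0.092] [0.508 0.064 0.105]
box 1013 [0.6657 0.286  0.0278] [ 0.463 -0.003  0.015] [0.728 0.348 1.058]
jar 333 [ 0.6022 -0.2041  0.0538] [ 0.463 -0.231  0.015] [ 0.629 -0.003  1.058]
spool 457 [ 0.4887 -0.1997  0.0258] [ 0.459 -0.23   0.021] [ 0.52  -0.003  1.058]
```

>>> {"api": "move_arm", "payload": {
  "increments": "1 -0.05 0 0.032 0 -0.1 0; 1 -0.1 0 0.063 0 -0.2 0; 1 -0.15 0 0.095 0 -0.3 0; 1 -0.2 0 0.127 0 -0.34 0; 1 -0.24 0 0.152 0 -0.34 0; 1 -0.28 0 0.177 0 -0.34 0; 1 -0.32 0 0.202 0 -0.34 0; 1 -0.32 0 0.202 0 -0.34 0"
}}

```text
time_s: 0.9
tcp_pos: [0.4747, 0.235, 0.2223]
ee_rot: [[-0.993, -0.001, -0.12], [0.12, -0.001, -0.993], [0.001, -1.0, 0.001]]
wrist_force: [0.4, 0.5, -0.4]
gripper_width: 0.359
```

```bash
cat >> h.py <<'E'
YAW=-0.1175; C0=np.array([.6471,.0344,0])
RC=np.array([[np.cos(YAW),-np.sin(YAW),0],[np.sin(YAW),np.cos(YAW),0],[0,0,1]])
RT=RC@np.array([[-1,0,0],[0,0,-1],[0,-1,0]]).astype(float)
from scipy.spatial.transform import Rotation as Ro
def rep(t=None):
    s=sense();c=RC.T@(s['tcp_pos']-C0)
    print('t',round(s['time_s'],2),'cab mm',(c*1000).round(1),'F cab',(RC.T@s['wrist_force']).round(2),'w',round(s['gripper_width'],3))
    print('rot err tool',Ro.from_matrix(s['ee_rot'].T@RT).as_rotvec().round(4))
    if t is not None: print('inc tool',(s['ee_rot'].T@(RC@(np.array(t)/1000)+C0-s['tcp_pos'])).round(4))
E
python3 -c "
from h import *
rep([-138,105,182])"
```

```text
t 0.9 cab mm [-194.7  179.   222.3] F cab [ 0.35  0.54 -0.41] w 0.359
rot err tool [-0.0008 -0.0028  0.0007]
inc tool [-0.0569  0.0403  0.0738]
```

>>> {"api": "move_arm", "payload": {
  "increments": "1 -0.03 0.02 0.037 0 0 0; 1 -0.057 0.04 0.074 0 0 0; 1 -0.057 0.04 0.074 0 0 0; 1 -0.057 0.04 0.074 0 0 0; 1 -0.057 0.04 0.074 0 0 0"
}}

```text
time_s: 1.4
tcp_pos: [0.5219, 0.1584, 0.1829]
ee_rot: [[-0.993, 0.001, -0.117], [0.117, 0.0, -0.993], [-0.001, -1.0, -0.0]]
wrist_force: [0.2, 0.5, 0.4]
gripper_width: 0.014
```

```bash
python3 -c "
from h import *
rep([-138,105,182])
import cv2
for n in ['side','wrist']:
  p,d=capture(n);cv2.imwrite('pics/%s1.png'%n,p[:,:,::-1])"
```

```text
t 1.4 cab mm [-138.8  108.5  182.9] F cab [0.16 0.48 0.43] w 0.014
rot err tool [ 0.0004  0.0003 -0.0005]
inc tool [-0.0008  0.0009  0.0035]
```

View pics/side1.png

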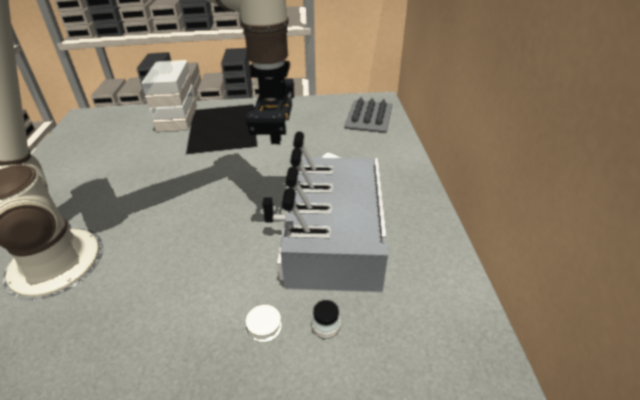

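View pics/wrist1.png

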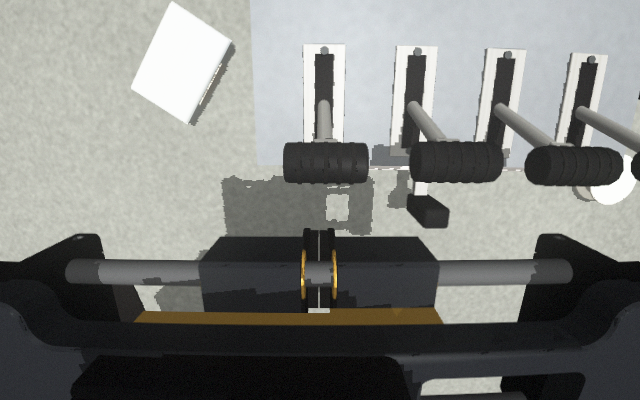

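The wrist view shows the shut fingers (at about (318,270)) in line with lever 1's roller (325,162). I'll feel lever 1 now.

>>> {"api": "move_arm", "payload": {
  "increments": "1 -0.012 0 0.003 0 0 0; 1 -0.024 0 0.003 0 0 0; 1 -0.03 0 0.003 0 0 0; 1 -0.035 0 0.003 0 0 0; 1 -0.04 0 0.003 0 0 0; 1 -0.045 0 0.003 0 0 0; 1 -0.045 0 0.003 0 0 0"
}}

```text
time_s: 2.2
tcp_pos: [0.5648, 0.15, 0.1813]
ee_rot: [[-0.993, -0.005, -0.118], [0.118, 0.0, -0.993], [0.005, -1.0, 0.0]]
wrist_force: [-5.0, 3.0, -0.1]
gripper_width: 0.003
```

```bash
python3 -c "
from h import *
rep()"
```

```text
t 2.2 cab mm [-95.3 105.1 181.3] F cab [-5.34  2.43 -0.13] w 0.003
rot err tool [-0.0004 -0.0007  0.0046]
```

>>> {"api": "move_arm", "payload": {
  "increments": "1 -0.004 0 0 0 0 0; 1 -0.008 0 0 0 0 0; 1 -0.008 0 0 0 0 0"
}}

```text
time_s: 2.5
tcp_pos: [0.57, 0.1492, 0.1803]
ee_rot: [[-0.993, -0.011, -0.118], [0.118, -0.0, -0.993], [0.01, -1.0, 0.001]]
wrist_force: [-10.7, 6.0, -0.9]
gripper_width: 0.01
```

```bash
python3 -c "
from h import *
rep()"
```

```text
t 2.5 cab mm [-90.  105.  180.3] F cab [-11.36   4.74  -0.9 ] w 0.01
rot err tool [-0.0015 -0.0008  0.0105]
```

Lever 1 is blocked: the force rises steadily, about 6 N over 5 mm. On to lever 2.

>>> {"api": "move_arm", "payload": {
  "increments": "1 0.04 0 0 0 0 0; 1 0.042 0 0.04 0 0 0; 1 0.042 0 0.07 0 0 0; 1 0.03 0 0.07 0 0 0; 1 0.02 0 0.07 0 0 0; 1 0.014 0 0.07 0 0 0; 1 0.008 0 0.07 0 0 0; 1 0.008 0 0.07 0 0 0"
}}

```text
time_s: 3.3
tcp_pos: [0.5588, 0.0803, 0.1818]
ee_rot: [[-0.993, -0.0, -0.117], [0.117, -0.0, -0.993], [0.0, -1.0, 0.0]]
wrist_force: [-1.2, 0.0, -0.0]
gripper_width: 0.003
```

```bash
python3 -c "
from h import *
rep()"
```

```text
t 3.3 cab mm [-93.1  35.3 181.8] F cab [-1.2  -0.11 -0.03] w 0.003
rot err tool [-0.0004 -0.0003  0.0005]
```

>>> {"api": "move_arm", "payload": {
  "increments": "1 -0.004 0 0 0 0 0; 1 -0.008 0 0 0 0 0; 1 -0.008 0 0 0 0 0"
}}

```text
time_s: 3.6
tcp_pos: [0.5667, 0.0794, 0.1826]
ee_rot: [[-0.993, 0.001, -0.117], [0.117, 0.0, -0.993], [-0.001, -1.0, -0.0]]
wrist_force: [-0.7, 0.5, -1.3]
gripper_width: 0.004
```

```bash
python3 -c "
from h import *
rep()"
```

```text
t 3.6 cab mm [-85.1  35.3 182.6] F cab [-0.73  0.43 -1.27] w 0.004
rot err tool [ 0.0004  0.     -0.001 ]
```

Lever 2 looks free, so I'll push it on.

>>> {"api": "move_arm", "payload": {
  "increments": "1 -0.006 0 0 0 0 0; 1 -0.012 0 0 0 0 0; 1 -0.018 0 0 0 0 0; 1 -0.024 0 0 0 0 0; 1 -0.03 0 0 0 0 0; 1 -0.035 0 0 0 0 0; 1 -0.035 0 0 0 0 0"
}}

```text
time_s: 4.3
tcp_pos: [0.602, 0.075, 0.1825]
ee_rot: [[-0.993, 0.002, -0.118], [0.118, 0.0, -0.993], [-0.002, -1.0, -0.0]]
wrist_force: [-0.3, 0.5, 0.1]
gripper_width: 0.005
```

```bash
python3 -c "
from h import *
rep()"
```

```text
t 4.3 cab mm [-49.6  35.  182.5] F cab [-0.38  0.5   0.08] w 0.005
rot err tool [ 0.0002 -0.0005 -0.0015]
```

```bash
python3 -c "
from h import *
for n in ['side','wrist']:
  p,d=capture(n);cv2.imwrite('pics/%s2.png'%n,p[:,:,::-1])
rep()"
```

```text
t 4.4 cab mm [-49.8  34.9 182.9] F cab [0.05 0.75 0.11] w 0.004
rot err tool [ 0.0003 -0.0003 -0.0023]
```

View pics/wrist2.png

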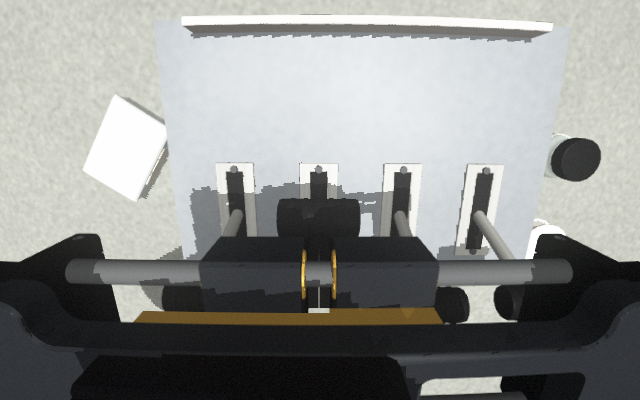

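View pics/side2.png

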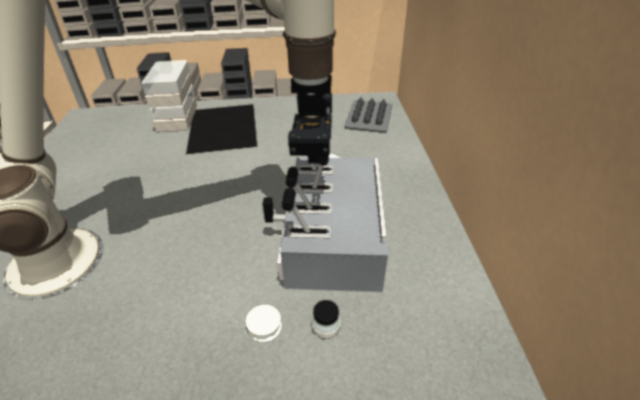

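Wrist view: lever 2's roller is at (318,217), well ahead of its neighbours and in contact with the fingers, so it is going over. I'll push into the springy stop.

>>> {"api": "move_arm", "payload": {
  "increments": "1 -0.004 0 0 0 0 0; 1 -0.008 0 0 0 0 0; 1 -0.01 0 0 0 0 0; 1 -0.01 0 0 0 0 0"
}}

```text
time_s: 4.8
tcp_pos: [0.6103, 0.0737, 0.1822]
ee_rot: [[-0.993, -0.001, -0.118], [0.118, -0.0, -0.993], [0.001, -1.0, 0.0]]
wrist_force: [-2.8, 1.4, -0.4]
gripper_width: 0.006
```

```bash
python3 -c "
from h import *
rep()"
```

```text
t 4.8 cab mm [-41.1  34.8 182.2] F cab [-2.93  1.04 -0.4 ] w 0.006
rot err tool [-0.0003 -0.0005  0.0013]
```

>>> {"api": "move_arm", "payload": {
  "increments": "1 -0.003 0 0 0 0 0; 1 -0.006 0 0 0 0 0; 1 -0.006 0 0 0 0 0"
}}

```text
time_s: 5.1
tcp_pos: [0.6144, 0.0732, 0.1814]
ee_rot: [[-0.993, -0.006, -0.118], [0.118, -0.0, -0.993], [0.006, -1.0, 0.001]]
wrist_force: [-6.7, 2.6, 0.1]
gripper_width: 0.003
```

```bash
python3 -c "
from h import *
rep()"
```

```text
t 5.1 cab mm [-37.   34.7 181.4] F cab [-6.98  1.8   0.13] w 0.003
rot err tool [-0.001  -0.0006  0.0058]
```

Force has risen to 7 N at the stop, so lever 2 is over. Next is lever 3.

>>> {"api": "move_arm", "payload": {
  "increments": "1 0.05 0 0 0 0 0; 1 0.1 0 0 0 0 0; 1 0.1 0 0.04 0 0 0; 1 0.1 0 0.07 0 0 0; 1 0.082 0 0.07 0 0 0; 1 0.074 0 0.07 0 0 0; 1 0.066 0 0.07 0 0 0; 1 0.058 0 0.07 0 0 0"
}}

```text
time_s: 5.9
tcp_pos: [0.5481, 0.0099, 0.1812]
ee_rot: [[-0.993, -0.008, -0.118], [0.118, -0.001, -0.993], [0.008, -1.0, 0.002]]
wrist_force: [-9.6, -0.0, 0.9]
gripper_width: 0.0
```

```bash
python3 -c "
from h import *
rep()"
```

```text
t 5.9 cab mm [-95.4 -35.9 181.2] F cab [-9.52 -1.16  0.89] w 0.0
rot err tool [-0.0023 -0.0009  0.008 ]
```

>>> {"api": "move_arm", "payload": {
  "increments": "1 -0.004 0 0 0 0 0; 1 -0.008 0 0 0 0 0; 1 -0.008 0 0 0 0 0"
}}

```text
time_s: 6.2
tcp_pos: [0.5531, 0.0092, 0.1795]
ee_rot: [[-0.993, -0.015, -0.118], [0.119, -0.001, -0.993], [0.015, -1.0, 0.003]]
wrist_force: [-12.4, 0.7, -0.1]
gripper_width: 0.005
```

```bash
python3 -c "
from h import *
rep()"
```

```text
t 6.2 cab mm [-90.4 -36.  179.5] F cab [-12.39  -0.77  -0.12] w 0.005
rot err tool [-0.0032 -0.0013  0.0151]
```

Lever 3 is blocked (12 N). On to lever 4.

>>> {"api": "move_arm", "payload": {
  "increments": "1 0.05 0 0 0 0 0; 1 0.05 0 0.05 0 0 0; 1 0.05 0 0.07 0 0 0; 1 0.035 0 0.07 0 0 0; 1 0.026 0 0.07 0 0 0; 1 0.018 0 0.07 0 0 0; 1 0.01 0 0.07 0 0 0; 1 0.01 0 0.07 0 0 0"
}}

```text
time_s: 7.0
tcp_pos: [0.5411, -0.0587, 0.1818]
ee_rot: [[-0.993, -0.001, -0.117], [0.117, -0.0, -0.993], [0.001, -1.0, 0.0]]
wrist_force: [-1.5, -0.1, -0.5]
gripper_width: 0.006
```

```bash
python3 -c "
from h import *
rep()"
```

```text
t 7.0 cab mm [ -94.4 -104.8  181.8] F cab [-1.53 -0.26 -0.5 ] w 0.006
rot err tool [-0.0004 -0.      0.0012]
```

>>> {"api": "move_arm", "payload": {
  "increments": "1 -0.004 0 0 0 0 0; 1 -0.008 0 0 0 0 0; 1 -0.008 0 0 0 0 0"
}}

```text
time_s: 7.3
tcp_pos: [0.549, -0.0597, 0.1826]
ee_rot: [[-0.993, 0.001, -0.117], [0.117, 0.0, -0.993], [-0.001, -1.0, -0.0]]
wrist_force: [-1.8, 1.2, -0.8]
gripper_width: 0.004
```

```bash
python3 -c "
from h import *
rep()"
```

```text
t 7.3 cab mm [ -86.4 -104.9  182.6] F cab [-1.97  1.   -0.76] w 0.004
rot err tool [ 0.0002 -0.0001 -0.0006]
```

Lever 4 is free, so I'll throw it.

>>> {"api": "move_arm", "payload": {
  "increments": "1 -0.007 0 0 0 0 0; 1 -0.014 0 0 0 0 0; 1 -0.021 0 0 0 0 0; 1 -0.028 0 0 0 0 0; 1 -0.035 0 0 0 0 0; 1 -0.04 0 0 0 0 0; 1 -0.045 0 0 0 0 0; 1 -0.045 0 0 0 0 0"
}}

```text
time_s: 8.1
tcp_pos: [0.594, -0.0652, 0.1824]
ee_rot: [[-0.993, 0.0, -0.118], [0.118, -0.0, -0.993], [-0.001, -1.0, 0.0]]
wrist_force: [-1.9, 0.6, -0.7]
gripper_width: 0.006
```

```bash
python3 -c "
from h import *
rep()"
```

```text
t 8.1 cab mm [ -41.1 -105.1  182.4] F cab [-1.91  0.38 -0.74] w 0.006
rot err tool [-0.     -0.0004 -0.0005]
```

>>> {"api": "move_arm", "payload": {
  "increments": "1 -0.004 0 0 0 0 0; 1 -0.007 0 0 0 0 0; 1 -0.007 0 0 0 0 0"
}}

```text
time_s: 8.4
tcp_pos: [0.5976, -0.0657, 0.1814]
ee_rot: [[-0.993, -0.007, -0.118], [0.118, 0.001, -0.993], [0.007, -1.0, 0.0]]
wrist_force: [-5.7, 2.8, 0.1]
gripper_width: 0.003
```

```bash
python3 -c "
from h import *
rep()"
```

```text
t 8.4 cab mm [ -37.4 -105.2  181.4] F cab [-5.99  2.11  0.08] w 0.003
rot err tool [-0.0002 -0.0008  0.0066]
```

Lever 4 is over, with 6 N at the stop. Back to lever 3.

>>> {"api": "move_arm", "payload": {
  "increments": "1 0.05 0 0 0 0 0; 1 0.1 0 0 0 0 0; 1 0.104 0 -0.04 0 0 0; 1 0.104 0 -0.07 0 0 0; 1 0.085 0 -0.07 0 0 0; 1 0.074 0 -0.07 0 0 0; 1 0.066 0 -0.07 0 0 0; 1 0.06 0 -0.07 0 0 0"
}}

```text
time_s: 9.2
tcp_pos: [0.5483, 0.0105, 0.1819]
ee_rot: [[-0.993, -0.003, -0.119], [0.119, 0.001, -0.993], [0.003, -1.0, -0.0]]
wrist_force: [-4.0, 4.0, 0.7]
gripper_width: 0.011
```

```bash
python3 -c "
from h import *
rep()"
```

```text
t 9.2 cab mm [-95.4 -35.4 181.9] F cab [-4.41  3.48  0.65] w 0.011
rot err tool [ 0.0005 -0.0018  0.0028]
```

>>> {"api": "move_arm", "payload": {
  "increments": "1 -0.004 0 0 0 0 0; 1 -0.008 0 0 0 0 0; 1 -0.008 0 0 0 0 0"
}}

```text
time_s: 9.5
tcp_pos: [0.557, 0.0094, 0.1824]
ee_rot: [[-0.993, 0.0, -0.118], [0.118, -0.0, -0.993], [-0.0, -1.0, 0.0]]
wrist_force: [-1.2, 1.2, -1.0]
gripper_width: 0.006
```

```bash
python3 -c "
from h import *
rep()"
```

```text
t 9.5 cab mm [-86.6 -35.4 182.4] F cab [-1.36  1.04 -1.03] w 0.006
rot err tool [-0.0002 -0.0008 -0.0001]
```

Lever 3 is free now, so I'll throw it.

>>> {"api": "move_arm", "payload": {
  "increments": "1 -0.007 0 0 0 0 0; 1 -0.014 0 0 0 0 0; 1 -0.021 0 0 0 0 0; 1 -0.028 0 0 0 0 0; 1 -0.035 0 0 0 0 0; 1 -0.04 0 0 0 0 0; 1 -0.045 0 0 0 0 0; 1 -0.045 0 0 0 0 0"
}}

```text
time_s: 10.3
tcp_pos: [0.6022, 0.0041, 0.1824]
ee_rot: [[-0.993, 0.0, -0.118], [0.118, -0.0, -0.993], [-0.001, -1.0, 0.0]]
wrist_force: [-1.7, 0.2, -0.1]
gripper_width: 0.007
```

```bash
python3 -c "
from h import *
rep()"
```

```text
t 10.3 cab mm [-41.1 -35.3 182.4] F cab [-1.7   0.01 -0.1 ] w 0.007
rot err tool [-0.0003 -0.0006 -0.0005]
```

>>> {"api": "move_arm", "payload": {
  "increments": "1 -0.004 0 0 0 0 0; 1 -0.007 0 0 0 0 0; 1 -0.007 0 0 0 0 0"
}}

```text
time_s: 10.6
tcp_pos: [0.606, 0.0035, 0.1815]
ee_rot: [[-0.993, -0.006, -0.118], [0.118, -0.0, -0.993], [0.006, -1.0, 0.001]]
wrist_force: [-7.1, 1.3, -0.4]
gripper_width: 0.005
```

```bash
python3 -c "
from h import *
rep()"
```

```text
t 10.6 cab mm [-37.2 -35.5 181.5] F cab [-7.22  0.47 -0.38] w 0.005
rot err tool [-0.0009 -0.0007  0.0063]
```

Lever 3 is over. Lever 1 is next, two pitches (140 mm) to the left.

>>> {"api": "move_arm", "payload": {
  "increments": "1 0.05 0 0 0 0 0; 1 0.1 0 0 0 0 0; 1 0.104 0 -0.045 0 0 0; 1 0.104 0 -0.09 0 0 0; 1 0.104 0 -0.135 0 0 0; 1 0.09 0 -0.14 0 0 0; 1 0.075 0 -0.14 0 0 0; 1 0.065 0 -0.14 0 0 0"
}}

```text
time_s: 11.4
tcp_pos: [0.5621, 0.1516, 0.1833]
ee_rot: [[-0.993, 0.003, -0.116], [0.116, 0.002, -0.993], [-0.003, -1.0, -0.002]]
wrist_force: [-3.9, 3.9, -0.1]
gripper_width: 0.005
```

>>> {"api": "move_arm", "payload": {
  "increments": "1 -0.005 0 0 0 0 0; 1 -0.01 0 0 0 0 0; 1 -0.013 0 0 0 0 0; 1 -0.013 0 0 0 0 0"
}}

```text
time_s: 11.8
tcp_pos: [0.5735, 0.1484, 0.1827]
ee_rot: [[-0.993, 0.001, -0.118], [0.118, -0.0, -0.993], [-0.001, -1.0, -0.0]]
wrist_force: [-0.6, 0.4, -0.9]
gripper_width: 0.008
```

```bash
python3 -c "
from h import *
rep()"
```

```text
t 11.8 cab mm [-86.4 104.6 182.7] F cab [-0.67  0.3  -0.89] w 0.008
rot err tool [ 0.0001 -0.0006 -0.0007]
```

>>> {"api": "move_arm", "payload": {
  "increments": "1 -0.007 0 0 0 0 0; 1 -0.014 0 0 0 0 0; 1 -0.021 0 0 0 0 0; 1 -0.028 0 0 0 0 0; 1 -0.035 0 0 0 0 0; 1 -0.04 0 0 0 0 0; 1 -0.045 0 0 0 0 0; 1 -0.045 0 0 0 0 0"
}}

```text
time_s: 12.6
tcp_pos: [0.6186, 0.1431, 0.1823]
ee_rot: [[-0.993, 0.0, -0.118], [0.118, -0.0, -0.993], [-0.0, -1.0, 0.0]]
wrist_force: [-1.3, -0.5, -0.1]
gripper_width: 0.005
```

>>> {"api": "move_arm", "payload": {
  "increments": "1 -0.004 0 0 0 0 0; 1 -0.007 0 0 0 0 0; 1 -0.007 0 0 0 0 0"
}}

```text
time_s: 12.9
tcp_pos: [0.6227, 0.1425, 0.1815]
ee_rot: [[-0.993, -0.006, -0.118], [0.118, -0.001, -0.993], [0.005, -1.0, 0.001]]
wrist_force: [-7.2, 0.8, -1.8]
gripper_width: 0.005
```

```bash
python3 -c "
from h import *
rep()"
```

```text
t 12.9 cab mm [-36.9 104.5 181.5] F cab [-7.27 -0.04 -1.75] w 0.005
rot err tool [-0.0013 -0.0006  0.0054]
```

All four should be over. I'll back off and check with the cameras.

>>> {"api": "move_arm", "payload": {
  "increments": "1 0.05 0 0 0 0 0; 1 0.1 0 0 0 0 0; 1 0.15 0 0 0 0 0; 1 0.16 0 0 0 0 0; -1 0.18 0 0 0 0 0; -1 0.18 0 0 0 0 0"
}}

```text
time_s: 13.5
tcp_pos: [0.4458, 0.1645, 0.1838]
ee_rot: [[-0.993, 0.003, -0.115], [0.115, 0.002, -0.993], [-0.003, -1.0, -0.003]]
wrist_force: [0.5, -0.2, 0.8]
gripper_width: 0.112
```

```bash
python3 - <<'E'
from h import *
p,d=capture('top');cv2.imwrite('pics/top3.png',p[:,:,::-1]);W=cloud('top',d)
p2,_=capture('side');cv2.imwrite('pics/side3.png',p2[:,:,::-1])
C=(W-C0)@RC
for y in (105,35,-35,-105):
    m=(abs(C[...,1]-y/1000)<.026)&(C[...,2]>.175)&(C[...,2]<.21)&(abs(C[...,0]+.06)<.06)
    print(y,m.sum(),(np.median(C[m],0)*1000).round(1))
m=(abs(C[...,1])<.03)&(C[...,2]>.085)&(C[...,2]<.107)&(C[...,0]<-.125)&(C[...,0]>-.25)
print('pull',m.sum(),(np.median(C[m],0)*1000).round(1))
rep([-150,0,150])
E
```

```text
105 198 [-20.5 103.2 201.7]
35 197 [-20.2  34.  202.1]
-35 193 [-20.9 -35.  202.1]
-105 193 [ -20.8 -105.8  201.6]
pull 79 [-151.3    0.4  101.2]
t 13.6 cab mm [-213.5  105.9  183.6] F cab [ 0.52  0.55 -0.84] w 0.195
rot err tool [ 0.0021  0.0008 -0.0032]
inc tool [-0.0633  0.0335  0.106 ]
```

View pics/side3.png

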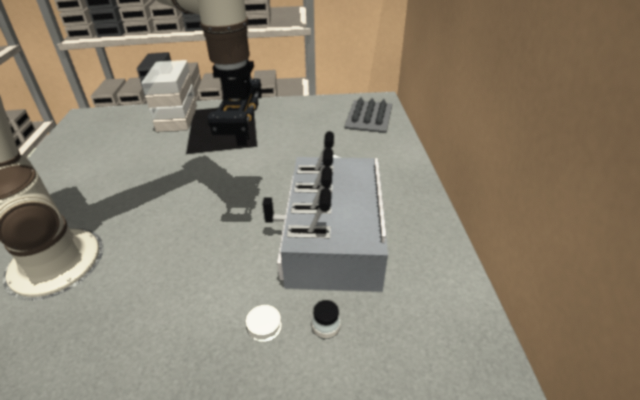

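View pics/top3.png

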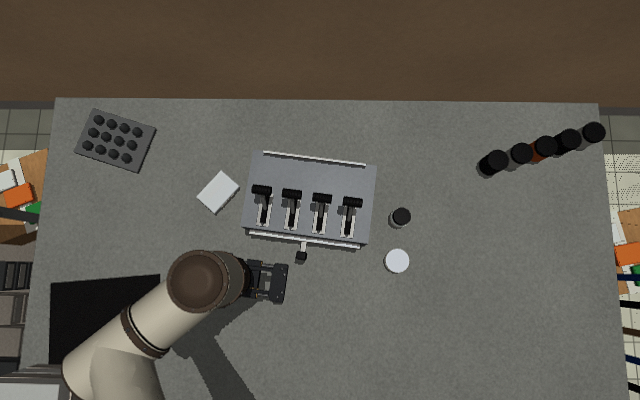

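All four rollers sit at cabinet x ≈ -20.5 mm, which is about 0.72 rad, so all are thrown. The pull is at (-151, 0.4) mm, and in the top view the loose things haven't moved. I'll go to the pull.

>>> {"api": "move_arm", "payload": {
  "increments": "-1 0 0 0.05 0 0 0; -1 -0.02 0 0.09 0 0 0; -1 -0.062 0.02 0.106 0 0 0; -1 -0.062 0.034 0.106 0 0 0; -1 -0.062 0.034 0.106 0 0 0; -1 -0.062 0.034 0.106 0 0 0; -1 -0.062 0.034 0.106 0 0 0"
}}

```text
time_s: 14.3
tcp_pos: [0.4959, 0.0517, 0.1495]
ee_rot: [[-0.993, 0.002, -0.117], [0.117, 0.0, -0.993], [-0.002, -1.0, -0.001]]
wrist_force: [0.2, 0.5, -0.6]
gripper_width: 0.836
```

```bash
python3 - <<'E'
from h import *
rep([-151,0,66])
p2,_=capture('wrist');cv2.imwrite('pics/wrist4.png',p2[:,:,::-1])
E
```

```text
t 14.3 cab mm [-152.1   -0.5  149.5] F cab [ 0.16  0.51 -0.59] w 0.836
rot err tool [ 0.0007  0.0006 -0.0019]
inc tool [-0.001   0.0835 -0.0005]
```

View pics/wrist4.png

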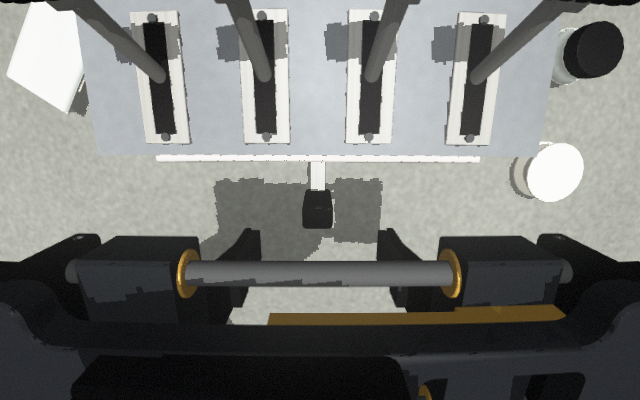

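The pull at (317,210) is centred between the open fingers. I'll go down and grip.

>>> {"api": "move_arm", "payload": {
  "increments": "-1 -0.001 0.03 0 0 0 0; -1 -0.001 0.06 0 0 0 0; -1 -0.001 0.083 0 0 0 0; -1 -0.001 0.083 0 0 0 0; 0 -0.001 0.083 0 0 0 0; 1 -0.001 0.083 0 0 0 0; 1 -0.001 0.083 0 0 0 0; 1 -0.001 0.083 0 0 0 0"
}}

```text
time_s: 15.15
tcp_pos: [0.4968, 0.0514, 0.0667]
ee_rot: [[-0.993, 0.002, -0.117], [0.117, 0.001, -0.993], [-0.002, -1.0, -0.001]]
wrist_force: [0.4, -0.6, 0.3]
gripper_width: 0.722
```

>>> {"api": "move_arm", "payload": {
  "increments": "1 0 0 0 0 0 0; 1 0 0 0 0 0 0; 1 0 0 0 0 0 0; 1 0 0 0 0 0 0"
}}

```text
time_s: 15.55
tcp_pos: [0.4962, 0.0511, 0.0655]
ee_rot: [[-0.993, -0.0, -0.118], [0.118, -0.0, -0.993], [0.0, -1.0, 0.0]]
wrist_force: [-0.1, -0.2, 0.9]
gripper_width: 0.356
```

```bash
python3 - <<'E'
from h import *
rep()
E
```

```text
t 15.55 cab mm [-151.8   -1.1   65.5] F cab [-0.1  -0.16  0.91] w 0.356
rot err tool [-0.0001 -0.0003  0.0001]
```

>>> {"api": "move_arm", "payload": {
  "increments": "1 0 0 0 0 0 0; 1 0 0 0 0 0 0; 1 0 0 0 0 0 0"
}}

```text
time_s: 15.85
tcp_pos: [0.4964, 0.0527, 0.0655]
ee_rot: [[-0.993, 0.001, -0.118], [0.118, 0.002, -0.993], [-0.001, -1.0, -0.002]]
wrist_force: [-2.0, 7.5, 0.5]
gripper_width: 0.272
```

>>> {"api": "move_arm", "payload": {
  "increments": "1 0.004 0 0 0 0 0; 1 0.009 0 0 0 0 0; 1 0.015 0 0 0 0 0; 1 0.02 0 0 0 0 0"
}}

```text
time_s: 16.25
tcp_pos: [0.4777, 0.055, 0.0655]
ee_rot: [[-0.993, 0.004, -0.117], [0.117, 0.003, -0.993], [-0.004, -1.0, -0.003]]
wrist_force: [2.7, 5.4, -5.7]
gripper_width: 0.271
```

```bash
python3 - <<'E'
from h import *
rep()
E
```

```text
t 16.25 cab mm [-170.7    0.6   65.5] F cab [ 2.02  5.65 -5.72] w 0.271
rot err tool [ 0.0031 -0.0002 -0.0035]
```

The pull is gripped and sliding on about 2 N along the slide. Moving on to roughly 75 mm.

>>> {"api": "move_arm", "payload": {
  "increments": "1 0.008 0 -0.001 0 0 0; 1 0.016 0 -0.001 0 0 0; 1 0.024 0 -0.001 0 0 0; 1 0.032 0 -0.001 0 0 0; 1 0.04 0 -0.001 0 0 0; 1 0.048 0 -0.001 0 0 0; 1 0.055 0 -0.001 0 0 0; 1 0.055 0 -0.001 0 0 0"
}}

```text
time_s: 17.05
tcp_pos: [0.4209, 0.0619, 0.0655]
ee_rot: [[-0.993, 0.001, -0.118], [0.118, 0.002, -0.993], [-0.0, -1.0, -0.002]]
wrist_force: [-1.5, 8.7, -4.5]
gripper_width: 0.276
```

>>> {"api": "move_arm", "payload": {
  "increments": "-0.3 0 0 0 0 0 0; -0.3 0 0 0 0 0 0; -0.3 0 0 0 0 0 0; -0.3 0 0 0 0 0 0; -0.3 0 0 0 0 0 0; -0.3 0 0 0 0 0 0"
}}

```text
time_s: 17.65
tcp_pos: [0.4217, 0.0607, 0.0655]
ee_rot: [[-0.993, -0.0, -0.118], [0.118, -0.0, -0.993], [0.0, -1.0, 0.0]]
wrist_force: [-0.2, -0.6, 1.0]
gripper_width: 0.635
```

```bash
python3 - <<'E'
from h import *
rep()
E
```

```text
t 17.65 cab mm [-226.9   -0.3   65.5] F cab [-0.17 -0.66  1.05] w 0.635
rot err tool [-0.0002 -0.0006  0.0002]
```

>>> {"api": "move_arm", "payload": {
  "increments": "-0.3 0 -0.03 0 0 0 0; -0.3 0 -0.07 0 0 0 0; -0.3 0 -0.11 0 0 0 0; -0.3 0 -0.15 0 0 0 0; -0.3 0 -0.15 -0.05 0 0 0; -0.3 0 -0.15 -0.1 0 0 0; -0.3 0 -0.15 -0.15 0 0 0; -0.3 0 -0.15 -0.15 0 0 0"
}}

```text
time_s: 18.45
tcp_pos: [0.4404, 0.2144, 0.2154]
ee_rot: [[-0.994, 0.001, -0.113], [0.113, 0.001, -0.994], [-0.001, -1.0, -0.001]]
wrist_force: [0.5, -0.9, -0.1]
gripper_width: 0.651
```

```bash
python3 - <<'E'
from h import *
rep()
p,d=capture('top');cv2.imwrite('pics/top5.png',p[:,:,::-1]);W=cloud('top',d)
C=(W-C0)@RC
for y in (105,35,-35,-105):
    m=(abs(C[...,1]-y/1000)<.026)&(C[...,2]>.175)&(C[...,2]<.21)&(abs(C[...,0]+.06)<.06)
    print(y,m.sum(),(np.median(C[m],0)*1000).round(1))
m=(abs(C[...,1])<.03)&(C[...,2]>.085)&(C[...,2]<.107)&(C[...,0]<-.125)&(C[...,0]>-.26)
print('pull',m.sum(),(np.median(C[m],0)*1000).round(1))
for n,(a,b,c_,d_) in dict(box=(165,220,190,245),jar=(200,235,385,415),spool=(245,278,380,415)).items():
    m=np.zeros((400,640),bool);m[a:b,c_:d_]=1;m&=W[...,2]>.015;print(n,m.sum(),np.median(W[m],0).round(4))
E
```

```text
t 18.45 cab mm [-226.4  154.5  215.4] F cab [ 0.56 -0.81 -0.15] w 0.651
rot err tool [ 0.0011  0.0045 -0.0012]
105 198 [-20.3 103.2 201.6]
35 194 [-20.1  33.9 201.9]
-35 191 [-20.8 -35.2 201.8]
-105 194 [ -20.8 -105.8  202.3]
pull 83 [-2.263e+02  2.000e-01  1.016e+02]
box 1024 [0.6657 0.2858 0.0279]
jar 334 [ 0.6022 -0.2041  0.054 ]
spool 456 [ 0.4887 -0.1995  0.026 ]
```

View pics/top5.png

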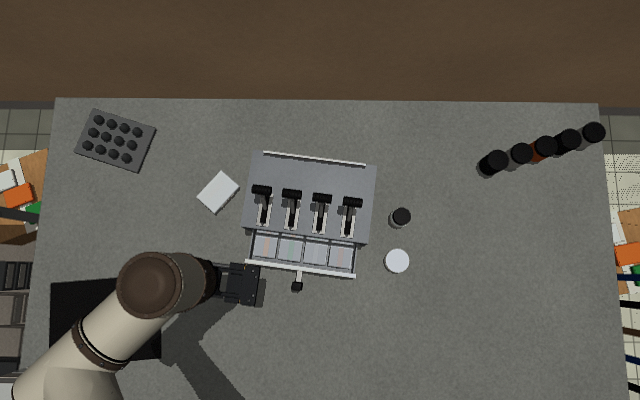

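The drawer is open about 75 mm with its pull at (297,286), all four levers are over, the loose things haven't moved, and the arm is clear. I'm handing in.

```bash
python3 -c "
from h import *
print(r.finish_job())"
```

```text
the job is handed in; nothing more can be done
None
```

The drawer is open about 75 mm, all four levers are over, and the job was handed in at about 18.5 s of the 72 s allowed.

- **Levers:** I felt for the free lever with shut fingers. Levers 1 and 3 were blocked at first. The order that worked was 2, 4, 3, 1, each pushed into its springy stop until the force rose to about 6–7 N. The highest push I read was about 12.4 N, on blocked lever 3. Forces were only read at the end of each move, so a short peak in between would not have shown.
- **Drawer:** I gripped the upright pull, drew it out, let go and moved the arm clear.
- **Last top-camera check:**
  - All four rollers are at cabinet x ≈ -20.5 mm, about 0.72 rad against the 0.66 needed.
  - The pull moved from -151 mm to -226 mm.
  - The box, jar and spool are within 0.3 mm of where they started.

No check failed. The free levers read only about 0–2 N while moving, below the stated 2–5 N. The pictures showed them going over all the same.

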